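# Make up two weld kits from the steel offcuts

## Robot

A 6-joint arm with a two-finger parallel gripper is mounted at the origin on the work surface. World frame = base frame: x ahead of the robot, y to its left, z up, the work surface at z = 0. Lengths are in m, angles in rad, forces in N, time in s.
With the tool pointing down it reaches from about 0.3 to 0.775 m from the base axis. Payload 14.6 kg.
Tool frame: the origin (TCP) lies at the very end of the fingers, on their centre line; the grasp point (between the pads) lies 19 mm behind it; z points along the fingers, y is the line along which they close (so a half turn about z gives the same grasp; the last joint's range is limited). The gripper opens to 94 mm and grips with 3 to 60 N. Pads are 16 mm wide; open, the fingers measure 119 mm over their backs; the gripper's body (75 mm by 177 mm) begins 78 mm behind the grasp point.
Start: joints at [1.051, 0.3, 1.521, -0, 1.321, -0.067], TCP at [0.241, 0.495, 0.205] pointing down, gripper open.
Joint ranges: [-3.03, 3.03], [-0.79, 2.21], [0.23, 2.52], [-1.04, 4.18], [0, 3.07], [-2.55, 2.55]. Speed limits (rad/s): [2.22, 2.22, 2.57, 3.14, 3.14, 3.14].

## Interface

Orientations are given as [roll, pitch, yaw] about the fixed x, y, z axes, in that order (R = Rz(yaw) Ry(pitch) Rx(roll)).
In Python, from station import status, vision, order, silhouettes gives the robot as it stands. The module is installed in compiled form; this text tells all that it offers.
- The arm moves only by the shell command python3 -m pendant 'ROWS' [FORCE]. ROWS is JSON, one flat list of numbers, 7 for each row, row after row: the shift along the tool's x, y, z in units of 500 mm (1.0 is 500 mm), then the turn, a rotation vector about the tool's x, y, z in units of 90 degrees (1.0 is 90 degrees), then the opening, from -1 (shut) to 1 (fully open). A call has 1 to 12 rows; each row is the pose to reach, as a shift and turn from the pose commanded when the call began, along the tool's axes at that moment; what a row does not reach only later rows make up. A row lasts 1/10 s, in which the tool goes at most 50 mm and 8.59 degrees, less where a joint would pass 70% of its speed; a pose out of reach is approached as far as the arm can. A call with a number of a shift or a turn outside -1 to 1 is refused whole. A call with a gripper value outside its range is refused whole. The fingers move at their own pace and stop on an object; FORCE is the grip in N (left out, the last holds). Time passes only in rows, so rows that repeat a pose let the fingers close. It gives the time, the measured TCP pose, the force, the opening and the grip force at its end, in the units of the state.
- status.get_obs(): the state, without advancing time (a new reading comes with each control period).
- vision.camera(name): name is "side" or "top" or "wrist"; returns a dict with "pixels" (384x512x3 uint8, red, green, blue), "K" (3x3 intrinsics, pixels), "R" (3x3) and "t" (3): a world point X has camera coordinates R X + t. Camera axes: x right, y down, z forward; pixel columns grow to the right and rows downward; lengths in m; the calibration is good to about 2 mm. A picture is of the moment at which its call begins. There is no depth.
- order.hand_in(): hands the job in; it is judged then, once.
Trained networks look in a picture, given as the dict that the camera call returned (one of the last four; its "shot" number tells which), for a name from the list of things; names that differ only in an ending like _2 or _b are one class to them, and where a whole thing is asked for, a point or a joint stands for the part that bears it (a point fixed in the world has none). Each returns a list of dicts, best first, with "score" (0 to 1); they miss things now and then, are a little off and sometimes report something else, mostly with a low value. They report only what shows in the picture. A call takes as long as a camera call.
- silhouettes(target, picture): "region" (384x512 bool, what is visible of it) and "extent" ([left, top, right, bottom] in pixels, round what is visible of it).
The state is a dict: "time_s": time; "qpos": joint angles; "joint_vel": joint speeds; "tau": joint torques, N m; "ee_pos": TCP position; "eef_rot": TCP orientation; "force": force on the tool from outside, world axes, zero at the start; "moment": the same for the moment, N m; "grip_width": finger opening in m; "grip_force": force on a finger pad.
Only numpy, scipy, OpenCV 4.12 (cv2) and the standard library are available. Lean on these libraries where they do the work, as an engineer would, in place of code of your own. Each camera call takes 0.05 s, during which the arm holds its last target. There are 200 camera calls.

## Task

Make up the two weld kits from the steel on the bench, one piece to a bay, each lying flat on the tray floor the same way up as it is now. In the three-bay tray put the angle iron in the end bay by the finger loop, the square tube in the middle bay and the solid square bar in the other end bay; in the two-bay tray put the smaller pipe collar in the bay by the finger loop and the larger hex nut in the other bay. Leave the larger collar and the smaller nut where they lie.

Things in the scene. Friction and masses are not known exactly. Their poses are not given: they have to be found in the camera images.
- tray3: Grey sheet-metal kit tray with three bays in a row, fixed to the bench: 110 (x) by 228 (y) by 11 mm high. Floor 3 mm thick, walls and dividers 3 mm thick and all 11 mm high. Each bay is 104 (x) by 72 (y) mm inside; bay centres at y = +75, 0 and -75 mm, x = 0. A steel wire finger loop sticks out 20 mm at the +y end (by the +75 bay). Origin: centre of its underside, z up.
- tray2: Grey sheet-metal kit tray with two bays in a row, fixed to the bench: 110 (x) by 153 (y) by 11 mm high. Floor 3 mm thick, walls and dividers 3 mm thick and all 11 mm high. Each bay is 104 (x) by 72 (y) mm inside; bay centres at y = +37.5 and -37.5 mm, x = 0. A steel wire finger loop sticks out 20 mm at the +y end (by the +37.5 bay). Origin: centre of its underside, z up.
- angle: Piece of steel angle iron (L section), 60 mm long (x), 50 mm wide (y), 50 mm high, 8 mm thick, about 0.35 kg. One leg lies flat on the bench; the other stands upright along its -y edge: 8 mm thick, its mid-plane at y = -21 mm, up to z = 50 mm. Origin: centre of its underside, z up.
- square_tube: Piece of square steel tube lying on its side, 60 mm long (x), 40 by 40 mm across (y, z), 4 mm wall, open at both ends, about 0.27 kg. Origin: centre of its underside, z up.
- square_bar: Solid square steel bar, 80 mm long (x), 30 by 30 mm across (y, z), about 0.56 kg. Origin: centre of its underside, z up.
- small_collar: The smaller pipe collar: short steel pipe ring standing on end, 46 mm outside, 34 mm bore, 36 mm high, about 0.21 kg. Origin: centre of its underside, z up.
- large_nut: The larger steel hex nut lying flat, 46 mm across flats, 30 mm high, open bore of about 28 mm, about 0.26 kg. Two of its flats face +y and -y. Origin: centre of its underside, z up.
- large_collar: The larger pipe collar, stays where it is: 68 mm outside, 54 mm bore, 30 mm high, loose. Origin: centre of its underside, z up.
- small_nut: The smaller hex nut, stays where it is: 30 mm across flats, 24 mm high, loose. Origin: centre of its underside, z up.

How it is judged:
By the outcome, as a careful person would: the job done as asked, in the order asked, and still so for the second after the job is handed in, with the robot touching nothing.
It also fails if it takes over 125 s, if anything falls off the work surface, if the arm or the gripper's body presses on something with over 40 N, if the wrist force passes 120 N, or if a joint passes its speed limit or range.

## Working session

There is one attempt and no reset: what is moved stays moved. The work goes in short steps, Python scripts to look and compute and a shell command to move; the robot and the scene stay as the last step left them, time stands still between calls to the robot, and variables do not carry over. Pictures are saved under pics/ and viewed, at most 14 in all, crops included, and the job is handed in when it is done.

```bash
mkdir -p pics; cat > h.py <<'E'
import numpy as np, cv2
from station import status, vision, order, silhouettes
def save(p,n): cv2.imwrite('pics/'+n+'.png',p["pixels"][:,:,::-1])
def toplane(p,uv,z):
    K,R,t=map(np.array,(p["K"],p["R"],p["t"])); c=-R.T@t
    d=R.T@np.linalg.inv(K)@np.array([uv[0],uv[1],1.0]); return c+d*(z-c[2])/d[2]
def proj(p,X):
    K,R,t=map(np.array,(p["K"],p["R"],p["t"])); q=K@(R@np.array(X)+t); return q[:2]/q[2]
E
python3 - <<'E'
from h import *
print(status.get_obs())
for n in ("top","side","wrist"):
    p=vision.camera(n); save(p,n+"0"); print(n,-np.array(p["R"]).T@p["t"])
    for k in "tray3 tray2 angle square_tube square_bar small_collar large_nut large_collar small_nut".split():
        for s in silhouettes(k,p)[:3]: print(k,round(s["score"],2),np.round(s["extent"]),s["region"].sum())
E
```

```text
{'time_s': 0.0, 'qpos': array([ 1.05140371e+00,  3.00451084e-01,  1.52158724e+00,  1.61249521e-06,
        1.32069336e+00, -6.66144600e-02]), 'joint_vel': array([-0.00055013,  0.00012048,  0.00066478, -0.00178556,  0.00029744,
       -0.00045805]), 'tau': array([-5.02761177e-04, -5.31807625e+01, -3.52742171e+01,  7.07790256e-02,
        2.44326226e-02, -1.45315994e-04]), 'ee_pos': array([0.24048426, 0.49434544, 0.2048947 ]), 'eef_rot': array([-3.14045626e+00, -7.73778766e-05,  2.68881405e+00]), 'force': array([-0.98181128,  0.12947028,  0.74997827]), 'moment': array([-0.01513129, -0.00698064, -0.01890974]), 'grip_force': 0.0, 'grip_width': 0.09388220042361903}
top [ 0.50109539 -0.01181384  0.96722351]
tray3 0.92 [259. 189. 353. 243.] 3568
tray3 0.76 [147. 196. 207. 242.] 2549
tray2 0.92 [259. 189. 353. 243.] 3568
tray2 0.76 [147. 196. 207. 242.] 2549
angle 0.84 [304. 149. 324. 175.] 390
square_tube 0.76 [371. 177. 402. 203.] 492
square_bar 0.68 [228. 146. 259. 168.] 385
small_collar 0.57 [ 90. 190. 114. 207.] 253
large_nut 0.51 [161. 151. 179. 172.] 216
large_collar 0.95 [ 90. 230. 1
[... 251 characters left out ...]
e 0.79 [233. 147. 254. 167.] 217
square_tube 0.61 [266. 113. 287. 133.] 254
square_tube 0.51 [263. 295. 295. 327.] 418
square_bar 0.58 [217. 185. 239. 207.] 300
square_bar 0.17 [206. 231. 224. 254.] 303
small_collar 0.71 [232. 148. 252. 166.] 226
small_collar 0.61 [223. 297. 240. 316.] 292
small_collar 0.24 [266. 114. 285. 134.] 271
large_nut 0.61 [206. 234. 222. 255.] 314
large_nut 0.28 [265. 298. 293. 326.] 362
large_collar 0.95 [264. 295. 293. 328.] 452
small_nut 0.45 [302. 123. 310. 136.] 82
small_nut 0.16 [218. 182. 237. 208.] 335
wrist [0.17239579 0.52874457 0.38496195]
tray3 0.77 [124. 358. 196. 377.] 685
tray2 0.77 [124. 358. 196. 377.] 685
large_collar 0.58 [211. 324. 260. 355.] 904
```

```bash
python3 - <<'E'
import cv2
a=cv2.imread('pics/top0.png')[130:280,70:420]; cv2.imwrite('pics/top0c.png',cv2.resize(a,(798,342),interpolation=cv2.INTER_CUBIC))
a=cv2.imread('pics/side0.png')[100:340,190:320]; cv2.imwrite('pics/side0c.png',cv2.resize(a,(325,600),interpolation=cv2.INTER_CUBIC))
E
```

```text
(no output)
```

View pics/top0c.png

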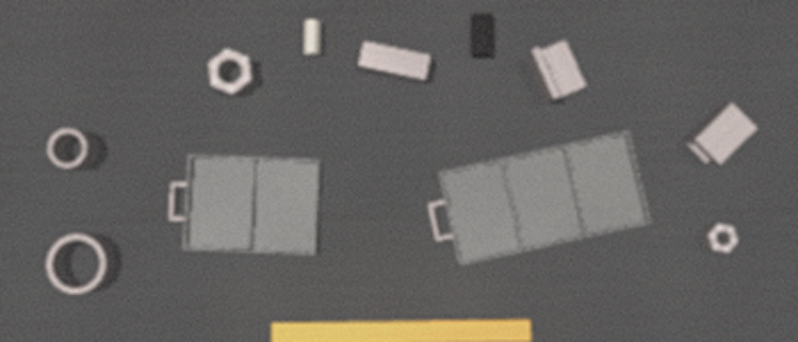

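View pics/side0c.png

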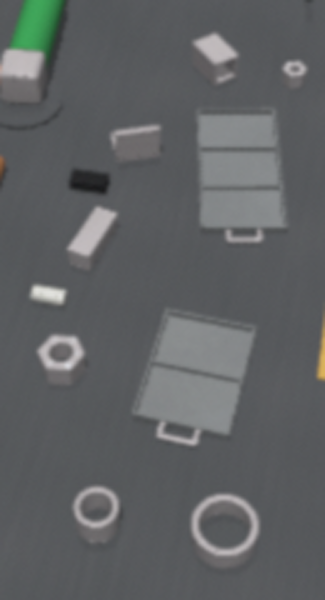

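The top view shows angle, tube, bar, nut and collars clear of each other. Both loops point to image left, which is +y. The black and white blocks are other objects. Next I fit poses from both views.

```bash
cat > fit.py <<'E'
from h import *
from scipy.optimize import minimize
from itertools import product
def box(l,w,h): return np.array([(a*l/2,b*w/2,c*h) for a,b,c in product((-1,1),(-1,1),(0,1))])
def ngon(r,h,n,ph=0): return np.array([(r*np.cos(ph+2*np.pi*i/n),r*np.sin(ph+2*np.pi*i/n),z) for i in range(n) for z in (0,h)])
M=dict(tray3=box(.11,.228,.011),tray2=box(.11,.153,.011),square_tube=box(.06,.04,.04),square_bar=box(.08,.03,.03),
 angle=np.array([(x,y,z) for x in(-.03,.03) for y,z in((-.025,0),(.025,0),(.025,.008),(-.017,.05),(-.025,.05))]),
 small_collar=ngon(.023,.036,36),large_collar=ngon(.034,.03,36),large_nut=ngon(.023/np.cos(np.pi/6),.03,6,0),small_nut=ngon(.015/np.cos(np.pi/6),.024,6,0))
def place(n,q):
    c,s=np.cos(q[2]),np.sin(q[2]); m=M[n]; z=q[3] if len(q)>3 else 0
    return np.c_[q[0]+c*m[:,0]-s*m[:,1],q[1]+s*m[:,0]+c*m[:,1],m[:,2]+z]
S=8
def raster(poly,o,sz):
    im=np.zeros((sz[1],sz[0]),np.uint8)
    h=cv2.convexHull(((poly-o)*S).astype(np.float32)); cv2.fillConvexPoly(im,np.round(h*16).astype(np.int32),1,shift=4); return im>0
def prep(p,mask):
    "target: hull of mask; keep offsets"
    ys,xs=np.nonzero(mask); pts=np.r_[np.c_[xs-.4,ys-.4],np.c_[xs+.4,ys+.4],np.c_[xs-.4,ys+.4],np.c_[xs+.4,ys-.4]]
    o=pts.min(0)-12; sz=tuple(((pts.max(0)+12-o)*S).astype(int))
    return p,o,sz,raster(pts,o,sz)
def cost(n,q,T):
    e=0
    for p,o,sz,m in T:
        X=place(n,q); r=raster(np.array([proj(p,x) for x in X]),o,sz); e+=1-(r&m).sum()/max(1,(r|m).sum())
    return e/len(T)
def fit(n,xy,T,yaws,z=False):
    best=None
    for y in yaws:
        x0=np.array([*xy,y]+([0.] if z else [])); k=len(x0)
        sim=np.vstack([x0]+[x0+d for d in np.diag([.008,.008,.25,.006][:k])])
        r=minimize(lambda q:cost(n,q,T),x0,method='Nelder-Mead',options=dict(initial_simplex=sim,xatol=1e-4,fatol=1e-4,maxiter=250))
        if best is None or r.fun<best.fun: best=r
    return best
def bright(p,ext,th,pad=4):
    g=cv2.cvtColor(p["pixels"],cv2.COLOR_RGB2GRAY); m=np.zeros(g.shape,np.uint8); l,t,r,b=[int(v) for v in ext]
    m[t-pad:b+pad,l-pad:r+pad]=g[t-pad:b+pad,l-pad:r+pad]>th
    k,lab,st,_=cv2.connectedComponentsWithStats(m); return lab==1+np.argmax(st[1:,4])
E
cat > a.py <<'E'
from fit import *
top=vision.camera("top"); side=vision.camera("side")
want={"tray3":(270,142),"tray2":(246,225),"angle":(233,147),"square_tube":(266,113),"square_bar":(217,185),"small_collar":(223,297),"large_nut":(206,234),"large_collar":(264,295),"small_nut":(302,123)}
for n,w in want.items():
    a=silhouettes(n,top); a=a[1] if n=="tray2" and len(a)>1 else a[0]
    b=min(silhouettes(n,side),key=lambda s:np.hypot(*(np.array(s["extent"][:2])-w)))
    l,t,r,bo=a["extent"]; z=M[n][:,2].max(); xy=toplane(top,((l+r)/2,(t+bo)/2),z)[:2]
    nsym={"angle":6,"large_nut":1,"small_nut":1}.get(n,3); per=2*np.pi if n=="angle" else np.pi
    ys=[0] if "collar" in n else [0,.5] if "nut" in n else np.arange(nsym)*per/nsym
    for lab,m in (("net",(a["region"],b["region"])),("thr",(bright(top,a["extent"],105),bright(side,b["extent"],105)))):
        if "tray" in n and lab=="thr": continue
        T=[prep(top,m[0]),prep(side,m[1])]
        f=fit(n,xy,T,ys,True); g=fit(n,f.x[:2],T[:1],[f.x[2]])
        print(n,lab,"2view",np.round(f.x*[1000,1000,57.3,1000],1),round(f.fun,3),"top",np.round(g.x*[1000,1000,57.3],1),round(g.fun,3),m[0].sum(),m[1].sum())
E
time python3 a.py
```

```text
tray3 net 2view [502.5 142.5 177.7   2.8] 0.603 top [502.6 143.3 177.8] 0.207 2404 1615
tray2 net 2view [ 514.6 -136.3  191.3  197.7] 0.657 top [ 501.9 -139.   191.8] 0.373 3639 1860
angle net 2view [ 656.4 -188.5  203.3   -5. ] 0.073 top [ 655.2 -187.6  204.7] 0.096 378 227
angle thr 2view [ 657.4 -193.   201.    -2.4] 0.1 top [ 658.1 -192.8  198.4] 0.096 412 207
square_tube net 2view [ 575.7 -372.4  131.8   -2.8] 0.047 top [ 575.5 -371.5  131.8] 0.044 485 250
square_tube thr 2view [ 575.6 -375.2  133.4    3.2] 0.118 top [ 576.5 -376.3  133.2] 0.086 462 198
square_bar net 2view [667.9   3.3  77.6  -2.5] 0.05 top [667.3   3.2  77.5] 0.063 388 289
square_bar thr 2view [669.7   1.3  76.9   1.9] 0.081 top [670.2   1.8  77.2] 0.045 381 252
small_collar net 2view [ 559.1 -293.9 -309.7  207.1] 0.607 top [ 559.1 -293.9 -309.7] 1.0 422 297
small_collar thr 2view [ 557.  -288.   121.5  231. ] 0.627 top [ 557.  -288.   121.5] 1.0 462 227
large_nut net 2view [657.2 193.4  11.4  -1. ] 0.114 top [656.7 192.6   8.6] 0.082 284 336
large_nut thr 2view [658.2 193.4  15.5   6.1] 0.111 top [660.9 194.5  11. ] 0.09 253 247
large_collar net 2view [439.4 366.6   6.1  -2.7] 0.046 top [439.5 365.4  18.2] 0.071 348 450
large_collar thr 2view [439.7 366.6  -6.4   5.4] 0.104 top [439.8 370.   -4.4] 0.109 290 354
small_nut net 2view [ 502.7  -40.3 -828.8  788.9] 0.69 top [ 545.6 -256.5 -649.4] 0.964 3749 91
small_nut thr 2view [ 489.  -246.   -11.5   82.9] 0.978 top [ 4.913e+02 -2.676e+02  2.000e-01] 0.963 3745 68
real	0m6.984s
user	0m4.914s
sys	0m0.104s
```

```bash
cat > b.py <<'E'
from fit import *
for rep in range(2):
  top=vision.camera("top"); side=vision.camera("side")
  for n,xy,w,y0 in (("tray3",(.502,-.139),(287,170),.2),("tray2",(.502,.143),(269,251),-.04),("small_collar",(.562,.38),(231,306),0),("small_nut",(.47,-.37),(306,129),0)):
    T=[]
    for p,c in ((top,proj(top,(*xy,.01))),(side,w)):
        L=[s for s in silhouettes(n,p) if np.hypot(*((np.array(s["extent"])[:2]+np.array(s["extent"])[2:])/2-c))<12]
        if not L: print("miss",n); continue
        m=L[0]["region"].astype(np.uint8)
        if "tray" in n: m=cv2.morphologyEx(cv2.morphologyEx(m,cv2.MORPH_CLOSE,np.ones((5,5))),cv2.MORPH_OPEN,np.ones((13,13)))
        T.append(prep(p,m>0))
    for nm,t in (("both",T),("first",T[:1]),("last",T[-1:])):
        f=fit(n,xy,t,[y0],nm=="both"); print(n,nm,np.round(f.x*[1000,1000,57.3,1000][:len(f.x)],1),round(f.fun,3))
print(top["K"],vision.camera("wrist")["K"])
E
python3 b.py
```

```text
tray3 both [ 507.5 -167.7   10.5    0. ] 0.046
tray3 first [ 506.6 -167.2   10.6] 0.045
tray3 last [ 508.  -168.8   10.9] 0.043
miss tray2
tray2 both [ 5.001e+02  1.986e+02 -1.000e-01  3.110e+01] 0.074
tray2 first [503.2 176.3   0.7] 0.085
tray2 last [503.2 176.3   0.7] 0.085
small_collar both [570.9 377.1   5.2  -3.4] 0.068
small_collar first [571.3 376.   -4.4] 0.054
small_collar last [569.6 378.3  -1.8] 0.071
miss small_nut
small_nut both [ 457.9 -367.6   12.7    1.6] 0.133
small_nut first [ 458.1 -367.6   25.3] 0.111
small_nut last [ 458.1 -367.6   25.3] 0.111
tray3 both [ 505.2 -160.1   11.1    3.9] 0.069
tray3 first [ 506.8 -165.3   10.3] 0.088
tray3 last [ 505.8 -163.4   11. ] 0.051
tray2 both [504.4 173.1  -1.   -2.2] 0.045
tray2 first [504.5 172.8  -0.9] 0.024
tray2 last [ 5.040e+02  1.747e+02 -1.000e-01] 0.065
small_collar both [570.3 376.7   8.9  -4.3] 0.062
small_collar first [570.5 375.   -3.6] 0.052
small_collar last [569.3 379.1  -8.5] 0.071
miss small_nut
small_nut both [ 457.9 -367.2   14.6    2.1] 0.175
small_nut first [ 458.4 -370.2   26.1] 0.154
small_nut last [ 458.4 -370.2   26.1] 0.154
[[361.00244571   0.         248.97561279]
 [  0.         361.00244571 193.20386161]
 [  0.           0.           1.        ]] [[300.96681959   0.         253.94977658]
 [  0.         300.96681959 187.3581478 ]
 [  0.           0.           1.        ]]
```

```bash
cat > go.py <<'E'
import sys
from h import *
from scipy.spatial.transform import Rotation as Ro
def tool(yaw): return Ro.from_euler('xyz',[np.pi,0,np.radians(yaw)])
def delta(pos,yaw,frac=1):
    o=status.get_obs(); R0=Ro.from_euler('xyz',o["eef_rot"]); 
    d=R0.inv().apply(np.array(pos)-o["ee_pos"])/.5; w=(R0.inv()*tool(yaw)).as_rotvec()/(np.pi/2)
    print("t",round(o["time_s"],2),"shift",np.round(d,3),"turn",np.round(w,3),"rows>=",max(np.linalg.norm(d)*10,np.linalg.norm(w)*90/8.59).round(1))
if __name__=="__main__": delta([float(v) for v in sys.argv[1:4]],float(sys.argv[4]))
E
python3 go.py .648 -.171 .2 23
python3 -c "
from h import *
p=vision.camera('side');print(toplane(p,(198,128),0),toplane(p,(190,166),0),toplane(p,(315,100),0))"
```

```text
t 3.55 shift [-1.315 -0.841  0.011] turn [ 0.    -0.     1.456] rows>= 15.6
[ 0.85542704 -0.31069904  0.        ] [ 0.82492848 -0.11167382  0.        ] [ 0.44994063 -0.57005774  0.        ]
```

View pics/side0.png

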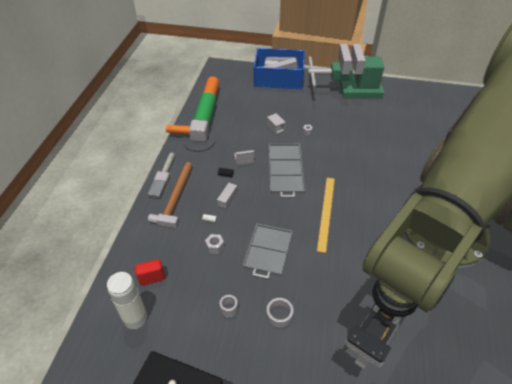

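The side view shows the grinder, hammer and bottle all beyond x≈0.8, so the transit path is clear.

```bash
python3 -m pendant '[-0.66,-0.42,0,0,0,0.73,1, -0.66,-0.42,0,0,0,0.73,1, -0.66,-0.42,0,0,0,0.73,1, -0.66,-0.42,0,0,0,0.73,1, -0.66,-0.42,0,0,0,0.73,1, -0.66,-0.42,0,0,0,0.73,1, -0.66,-0.42,0,0,0,0.73,1, -0.66,-0.42,0,0,0,0.73,1, -0.66,-0.42,0,0,0,0.73,1, -0.66,-0.42,0,0,0,0.73,1]' 50; python3 go.py .648 -.171 .2 23
```

```text
time_s: 4.6
ee_pos: [0.4456, 0.1609, 0.2054]
eef_rot: [-3.141, -0.0, 1.541]
force: [-0.0, 0.4, -0.2]
grip_width: 0.0947
grip_force: 0.0
t 4.6 shift [-0.652  0.424  0.011] turn [-0.     0.     0.726] rows>= 7.8
```

```bash
python3 -m pendant '[-0.652,0.424,0.01,0,0,0.726,1, -0.652,0.424,0.01,0,0,0.726,1, -0.652,0.424,0.01,0,0,0.726,1, -0.652,0.424,0.01,0,0,0.726,1, -0.652,0.424,0.01,0,0,0.726,1, -0.652,0.424,0.01,0,0,0.726,1, -0.652,0.424,0.01,0,0,0.726,1, -0.652,0.424,0.01,0,0,0.726,1, -0.652,0.424,0.01,0,0,0.726,1, -0.652,0.424,0.01,0,0,0.726,1, -0.652,0.424,0.01,0,0,0.726,1]'
cat > w.py <<'E'
# usage: w.py name[@x,y,yaw] ...: fit things in wrist picture near expected poses (z=0)
import sys
from fit import *
E=dict(tray3=(.507,-.1665,10.8),tray2=(.504,.173,-.7),angle=(.656,-.190,203),square_tube=(.5755,-.373,132),square_bar=(.668,.002,77.4),small_collar=(.570,.377,0),large_nut=(.658,.193,12))
p=vision.camera("wrist"); save(p,sys.argv[1])
for n in sys.argv[2:]:
    if "@" in n:
        n,v=n.split("@"); e=[float(a) for a in v.split(",")]
    else: e=E[n]
    c=proj(p,(e[0],e[1],M[n][:,2].max()/2))
    L=[s for s in silhouettes(n,p) if np.hypot(*(np.array(s["extent"]).reshape(2,2).mean(0)-c))<45]
    if not L: print("miss",n,c); continue
    s=L[0]; m=s["region"].astype(np.uint8)
    if "tray" in n: m=cv2.morphologyEx(cv2.morphologyEx(m,cv2.MORPH_CLOSE,np.ones((7,7))),cv2.MORPH_OPEN,np.ones((19,19)))
    f=fit(n,e[:2],[prep(p,m>0)],[np.radians(e[2])])
    print(n,round(s["score"],2),np.round(s["extent"]),np.round(f.x*[1000,1000,57.2958],1),"err",round(f.fun,3))
E
python3 w.py w1 angle tray3 square_bar square_tube
```

```text
time_s: 5.7
ee_pos: [0.648, -0.1686, 0.2007]
eef_rot: [-3.141, -0.0, 0.405]
force: [-0.2, -0.7, 0.3]
grip_width: 0.0943
grip_force: 0.0
angle 0.67 [249. 145. 289. 199.] [ 656.3 -184.9  201.9] err 0.025
tray3 0.65 [113. 202. 304. 295.] [ 508.  -166.6   13.1] err 0.212
square_bar 0.6 [ 85.  60. 168. 127.] [668.1   4.5  76.9] err 0.028
square_tube 0.65 [383. 249. 399. 274.] [ 580.2 -364.9  122.6] err 0.822
```

View pics/w1.png

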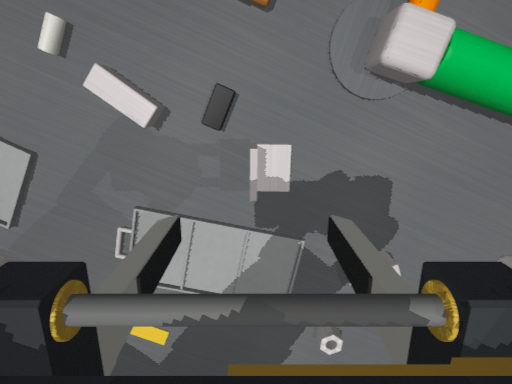

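Wrist view: the angle iron is at px 249–289 × 145–199, with its upright on the left (+y), matching the top and side fit. I'll straddle the upright.

```bash
python3 go.py .6483 -.167 .014 22.3
```

```text
t 5.95 shift [ 0.002 -0.005  0.374] turn [ 0.    -0.     0.009] rows>= 3.7
```

```bash
python3 -m pendant '[0.002,-0.005,0.2,0,0,0.009,0.1, 0.002,-0.005,0.2,0,0,0.009,0.1, 0.002,-0.005,0.2,0,0,0.009,0.1, 0.002,-0.005,0.26,0,0,0.009,0.1, 0.002,-0.005,0.3,0,0,0.009,0.1, 0.002,-0.005,0.34,0,0,0.009,0.1, 0.002,-0.005,0.36,0,0,0.009,0.1, 0.002,-0.005,0.374,0,0,0.009,0.1, 0.002,-0.005,0.374,0,0,0.009,0.1]'; python3 -m pendant '[0,0,0,0,0,0,-1, 0,0,0,0,0,0,-1, 0,0,0,0,0,0,-1, 0,0,0,0,0,0,-1, 0,0,0,0,0,0,-1, 0,0,0,0,0,0,-1, 0,0,0,0,0,0,-1, 0,0,0,0,0,0,-1]' 50
```

```text
time_s: 6.85
ee_pos: [0.6483, -0.168, 0.0141]
eef_rot: [3.141, -0.0, 0.388]
force: [0.0, -0.2, 0.7]
grip_width: 0.0522
grip_force: 0.0
time_s: 7.65
ee_pos: [0.648, -0.1679, 0.0135]
eef_rot: [3.142, -0.0, 0.388]
force: [0.1, 0.6, 1.2]
grip_width: 0.0081
grip_force: 50.0
```

```bash
python3 -m pendant '[0,0,-0.03,0,0,0,-1, 0,0,-0.1,0,0,0,-1, 0,0,-0.2,0,0,0,-1, 0,0,-0.3,0,0,0,-1, 0,0,-0.3,0,0,0,-1]'; python3 go.py .4898 -.0762 .165 10.8;
```

```text
time_s: 8.15
ee_pos: [0.6504, -0.1686, 0.1725]
eef_rot: [3.134, -0.009, 0.388]
force: [-0.4, 0.8, -3.3]
grip_width: 0.008
grip_force: 50.0
t 8.15 shift [-0.228 -0.293  0.011] turn [ 0.004 -0.006  0.127] rows>= 3.7
```

```bash
python3 -m pendant '[-0.06,-0.08,0.01,0,0,0.03,-1, -0.12,-0.16,0.01,0,0,0.06,-1, -0.18,-0.24,0.01,0,0,0.1,-1, -0.224,-0.291,0.01,0,0,0.127,-1, -0.224,-0.291,0.01,0,0,0.127,-1, -0.224,-0.291,0.01,0,0,0.127,-1, -0.224,-0.291,0.01,0,0,0.127,-1]'; python3 w.py w2 tray3 tray2; python3 go.py .4898 -.0762 .017 10.8
```

```text
time_s: 8.85
ee_pos: [0.4898, -0.0758, 0.1584]
eef_rot: [3.142, -0.0, 0.188]
force: [0.4, -0.9, -4.1]
grip_width: 0.0075
grip_force: 50.0
tray3 0.56 [217. 121. 449. 224.] [ 508.7 -167.3   11.6] err 0.106
tray2 0.86 [  0.  59. 110. 185.] [504.8 173.   -2.6] err 0.118
t 9.0 shift [0.    0.001 0.282] turn [-0.  0. -0.] rows>= 2.8
```

View pics/w2.png

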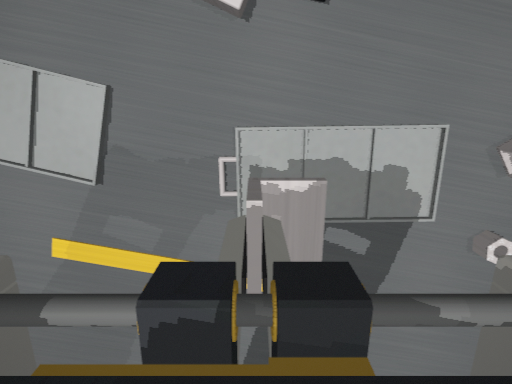

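The held angle sits to the right of the fingers, with the loop at (228,176). Tray3's outer corners are about (237,127), (446,125) and (437,222). I'll check these against the estimate.

```bash
python3 - <<'E'
from h import *
p=vision.camera("wrist")
C=np.array([toplane(p,c,.011)[:2] for c in ((237,127),(446,125),(437,222),(240,220))]); print(C.round(4))
from scipy.optimize import least_squares
m=np.array([(.055,.114),(.055,-.114),(-.055,-.114)])
def f(q): c,s=np.cos(q[2]),np.sin(q[2]); return ((m@np.array([[c,s],[-s,c]])+q[:2])-C[:3]).ravel()
r=least_squares(f,[.507,-.167,.19]); print(r.x*[1000,1000,57.3],(r.fun*1000).round(1))
# tray2 right side corners
D=np.array([toplane(p,c,.011)[:2] for c in ((107,86),(96,184))]);print(D.round(4),np.degrees(np.arctan2(*(D[0]-D[1])[::-1])))
E
```

```text
[[ 0.5394 -0.0466]
 [ 0.5834 -0.2646]
 [ 0.4766 -0.2932]
 [ 0.4358 -0.0685]]
[ 507.41607849 -168.01511866   11.78001766] [-1.4  1.5  1.1 -3.8  0.3  2.4]
[[0.555  0.0922]
 [0.4477 0.0977]] -2.949005275399483
```

```bash
python3 -m pendant '[-0.001,0.002,0.08,0,0,-0.007,-1, -0.001,0.002,0.16,0,0,-0.007,-1, -0.001,0.002,0.22,0,0,-0.007,-1, -0.001,0.002,0.25,0,0,-0.007,-1, -0.001,0.002,0.268,0,0,-0.007,-1, -0.001,0.002,0.276,0,0,-0.007,-1, -0.001,0.002,0.282,0,0,-0.007,-1, -0.001,0.002,0.282,0,0,-0.007,-1, -0.001,0.002,0.282,0,0,-0.007,-1]'
```

```text
time_s: 9.95
ee_pos: [0.4894, -0.0767, 0.0181]
eef_rot: [3.141, -0.001, 0.199]
force: [-0.9, 0.1, -4.6]
grip_width: 0.0079
grip_force: 50.0
```

```bash
python3 -m pendant '[0,0,0.001,0,0,0,-1, 0,0,0.002,0,0,0,-1, 0,0,0.003,0,0,0,-1, 0,0,0.004,0,0,0,-1, 0,0,0.004,0,0,0,-1]'
```

```text
time_s: 10.45
ee_pos: [0.4892, -0.0766, 0.0164]
eef_rot: [3.141, -0.0, 0.199]
force: [-5.0, 1.7, 11.9]
grip_width: 0.0076
grip_force: 50.0
```

```bash
python3 -m pendant '[0,0,0,0,0,0,-0.5, 0,0,0,0,0,0,-0.5, 0,0,0,0,0,0,-0.5, 0,0,-0.02,0,0,0,-0.5, 0,0,-0.1,0,0,0,-0.5, 0,0,-0.2,0,0,0,-0.5, 0,0,-0.3,0,0,0,0.5, 0,0,-0.36,0,0,0,1, 0,0,-0.36,0,0,0,1]'; python3 go.py .577 -.37 .19 132;python3 go.py .577 -.37 .19 -48
```

```text
time_s: 11.35
ee_pos: [0.4905, -0.0769, 0.2005]
eef_rot: [3.138, -0.007, 0.199]
force: [-0.2, -0.6, -1.0]
grip_width: 0.0441
grip_force: 0.0
t 11.35 shift [0.053 0.609 0.023] turn [ 6.00e-03 -1.00e-03 -1.34e+00] rows>= 14.0
t 11.35 shift [0.053 0.609 0.023] turn [-0.    -0.005  0.66 ] rows>= 6.9
```

```bash
python3 -m pendant '[0.053,0.609,0.02,0,0,0.66,1, 0.053,0.609,0.02,0,0,0.66,1, 0.053,0.609,0.02,0,0,0.66,1, 0.053,0.609,0.02,0,0,0.66,1, 0.053,0.609,0.02,0,0,0.66,1, 0.053,0.609,0.02,0,0,0.66,1, 0.053,0.609,0.02,0,0,0.66,1, 0.053,0.609,0.02,0,0,0.66,1, 0.053,0.609,0.02,0,0,0.66,1, 0.053,0.609,0.02,0,0,0.66,1, 0.053,0.609,0.02,0,0,0.66,1]'; python3 w.py w3 square_tube angle@.4934,-.0977,191.4
```

```text
time_s: 12.45
ee_pos: [0.5754, -0.3689, 0.1861]
eef_rot: [-3.141, -0.001, -0.835]
force: [-0.2, 0.4, 0.5]
grip_width: 0.0939
grip_force: 0.0
square_tube 0.58 [237. 142. 269. 203.] [ 577.5 -369.6  133.2] err 0.04
angle 0.79 [130. 328. 195. 375.] [493.8 -93.4 188.8] err 0.185
```

View pics/w3.png

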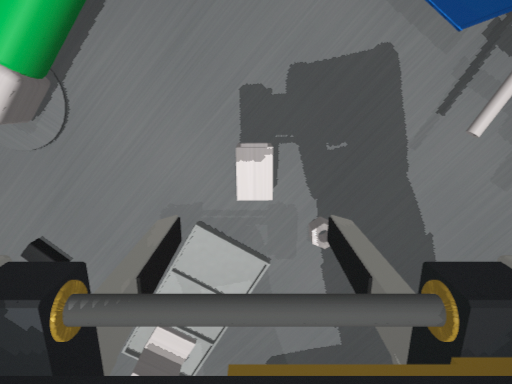

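Wrist view: the tube is at px 237–269 × 142–203, the fit agrees with top and side, and the small nut at (321,235) is clear of the fingers.

```bash
python3 go.py .577 -.3705 .012 -47.4
```

```text
t 12.6 shift [ 0.004 -0.001  0.348] turn [-0.    -0.    -0.006] rows>= 3.5
```

```bash
python3 -m pendant '[0.004,-0.001,0.08,0,0,-0.006,0.6, 0.004,-0.001,0.16,0,0,-0.006,0.6, 0.004,-0.001,0.24,0,0,-0.006,0.6, 0.004,-0.001,0.3,0,0,-0.006,0.6, 0.004,-0.001,0.33,0,0,-0.006,0.6, 0.004,-0.001,0.348,0,0,-0.006,0.6, 0.004,-0.001,0.348,0,0,-0.006,0.6, 0.004,-0.001,0.348,0,0,-0.006,-1, 0.004,-0.001,0.348,0,0,-0.006,-1, 0.004,-0.001,0.348,0,0,-0.006,-1, 0.004,-0.001,0.348,0,0,-0.006,-1, 0.004,-0.001,0.348,0,0,-0.006,-1]' 50;  python3 -m pendant '[0,0,0,0,0,0,-1, 0,0,0,0,0,0,-1, 0,0,-0.06,0,0,0,-1, 0,0,-0.14,0,0,0,-1, 0,0,-0.22,0,0,0,-1, 0,0,-0.26,0,0,0,-1, 0,0,-0.26,0,0,0,-1, 0,0,-0.26,0,0,0,-1]'; python3 go.py .5074 -.1673 .142 11.4
```

```text
time_s: 13.8
ee_pos: [0.577, -0.3711, 0.0118]
eef_rot: [-3.142, -0.0, -0.828]
force: [-0.2, -1.0, 1.3]
grip_width: 0.0398
grip_force: 50.0
time_s: 14.6
ee_pos: [0.5765, -0.3707, 0.1399]
eef_rot: [3.141, 0.002, -0.828]
force: [-0.7, -0.0, -4.2]
grip_width: 0.0396
grip_force: 50.0
t 14.6 shift [-0.393 -0.173 -0.004] turn [-0.     0.001 -0.654] rows>= 6.9
```

```bash
python3 -m pendant '[-0.06,-0.03,0,0,0,-0.1,-1, -0.12,-0.06,0,0,0,-0.2,-1, -0.2,-0.09,0,0,0,-0.3,-1, -0.28,-0.12,0,0,0,-0.4,-1, -0.34,-0.15,0,0,0,-0.5,-1, -0.38,-0.168,0,0,0,-0.59,-1, -0.393,-0.173,0,0,0,-0.654,-1, -0.393,-0.173,0,0,0,-0.654,-1, -0.393,-0.173,0,0,0,-0.654,-1, -0.393,-0.173,0,0,0,-0.654,-1]'; python3 w.py w4 tray3; python3 go.py .5074 -.1673 .015 11.4
```

```text
time_s: 15.6
ee_pos: [0.5076, -0.1682, 0.1406]
eef_rot: [-3.141, 0.001, 0.195]
force: [0.3, -0.3, -2.2]
grip_width: 0.0395
grip_force: 50.0
tray3 0.92 [122. 123. 369. 230.] [ 508.4 -167.5   11.7] err 0.033
t 15.7 shift [-0.    -0.002  0.252] turn [-0.     0.    -0.002] rows>= 2.5
```

View pics/w4.png

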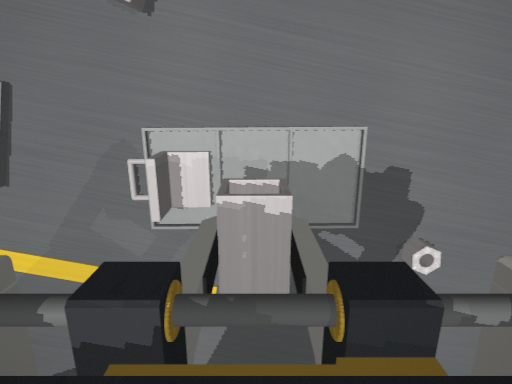

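The angle iron lies inside the loop-end bay at px 160–212 × 152–225. The tube is over the middle bay, whose dividers show at x≈220 and 290. Lowering it.

```bash
python3 -m pendant '[0,-0.002,0.07,0,0,-0.002,-1, 0,-0.002,0.14,0,0,-0.002,-1, 0,-0.002,0.19,0,0,-0.002,-1, 0,-0.002,0.22,0,0,-0.002,-1, 0,-0.002,0.238,0,0,-0.002,-1, 0,-0.002,0.246,0,0,-0.002,-1, 0,-0.002,0.25,0,0,-0.002,-1, 0,-0.002,0.252,0,0,-0.002,-1, 0,-0.002,0.254,0,0,-0.002,-1, 0,-0.002,0.254,0,0,-0.002,-1]'
```

```text
time_s: 16.7
ee_pos: [0.5078, -0.1668, 0.0148]
eef_rot: [3.141, -0.001, 0.202]
force: [-0.0, -0.6, -2.5]
grip_width: 0.0398
grip_force: 50.0
```

```bash
python3 -m pendant '[0,0,0.002,0,0,0,-1, 0,0,0.003,0,0,0,-1, 0,0,0.003,0,0,0,-1, 0,0,0.003,0,0,0,-1]'
```

```text
time_s: 17.1
ee_pos: [0.5078, -0.1668, 0.0147]
eef_rot: [3.141, -0.001, 0.202]
force: [-8.4, 2.7, 18.6]
grip_width: 0.0392
grip_force: 50.0
```

```bash
python3 -m pendant '[0,0,0,0,0,0,0.02, 0,0,0,0,0,0,0.02, 0,0,-0.01,0,0,0,0.02, 0,0,-0.06,0,0,0,0.02, 0,0,-0.12,0,0,0,0.1, 0,0,-0.2,0,0,0,0.5, 0,0,-0.28,0,0,0,1, 0,0,-0.35,0,0,0,1, 0,0,-0.35,0,0,0,1, 0,0,-0.35,0,0,0,1]'; python3 go.py .668 .003 .19 77
```

```text
time_s: 18.1
ee_pos: [0.5077, -0.1668, 0.1884]
eef_rot: [3.141, -0.001, 0.202]
force: [-0.3, -0.5, -0.7]
grip_width: 0.0882
grip_force: 0.0
t 18.1 shift [ 0.382 -0.268 -0.003] turn [ 0.001 -0.    -0.727] rows>= 7.6
```

```bash
python3 -m pendant '[0.382,-0.268,0,0,0,-0.727,1, 0.382,-0.268,0,0,0,-0.727,1, 0.382,-0.268,0,0,0,-0.727,1, 0.382,-0.268,0,0,0,-0.727,1, 0.382,-0.268,0,0,0,-0.727,1, 0.382,-0.268,0,0,0,-0.727,1, 0.382,-0.268,0,0,0,-0.727,1, 0.382,-0.268,0,0,0,-0.727,1, 0.382,-0.268,0,0,0,-0.727,1, 0.382,-0.268,0,0,0,-0.727,1, 0.382,-0.268,0,0,0,-0.727,1]'; python3 w.py w5 square_bar large_nut tray2; python3 go.py .668 .003 .006 77
```

```text
time_s: 19.2
ee_pos: [0.6676, 0.0028, 0.1874]
eef_rot: [-3.141, 0.0, 1.342]
force: [0.3, -0.7, -0.3]
grip_width: 0.094
grip_force: 0.0
square_bar 0.77 [244. 135. 269. 207.] [668.2   4.3  77.2] err 0.037
large_nut 0.92 [177.   0. 229.  34.] [657.8 194.    8.5] err 0.357
tray2 0.63 [  6.   1. 146. 134.] [503.8 172.   -3.3] err 0.105
t 19.4 shift [0.    0.    0.364] turn [-0.  0. -0.] rows>= 3.6
```

```bash
python3 -m pendant '[0.002,0,0.08,0,0,0,0.4, 0.002,0,0.16,0,0,0,0.4, 0.002,0,0.24,0,0,0,0.4, 0.002,0,0.3,0,0,0,0.4, 0.002,0,0.34,0,0,0,0.4, 0.002,0,0.356,0,0,0,0.4, 0.002,0,0.363,0,0,0,0.4, 0.002,0,0.363,0,0,0,-1, 0.002,0,0.363,0,0,0,-1, 0.002,0,0.363,0,0,0,-1, 0.002,0,0.363,0,0,0,-1, 0.002,0,0.363,0,0,0,-1]' 60;  python3 -m pendant '[0,0,0,0,0,0,-1, 0,0,0,0,0,0,-1, 0,0,-0.06,0,0,0,-1, 0,0,-0.14,0,0,0,-1, 0,0,-0.22,0,0,0,-1, 0,0,-0.26,0,0,0,-1, 0,0,-0.26,0,0,0,-1, 0,0,-0.26,0,0,0,-1]'; python3 go.py .523 -.242 .142 11.5
```

```text
time_s: 20.6
ee_pos: [0.6683, 0.0038, 0.0069]
eef_rot: [3.141, -0.0, 1.344]
force: [-0.5, 0.8, 3.9]
grip_width: 0.0298
grip_force: 59.7
time_s: 21.4
ee_pos: [0.6673, 0.0039, 0.1346]
eef_rot: [-3.139, 0.0, 1.344]
force: [-0.8, -0.6, -6.6]
grip_width: 0.0296
grip_force: 60.0
t 21.4 shift [-0.544 -0.171 -0.014] turn [-0.001  0.001  0.728] rows>= 7.6
```

```bash
python3 -m pendant '[-0.06,-0.02,0,0,0,0.09,-1, -0.14,-0.04,-0.01,0,0,0.18,-1, -0.22,-0.07,-0.02,0,0,0.27,-1, -0.3,-0.09,-0.02,0,0,0.36,-1, -0.38,-0.12,-0.02,0,0,0.45,-1, -0.46,-0.145,-0.02,0,0,0.54,-1, -0.51,-0.16,-0.02,0,0,0.63,-1, -0.544,-0.171,-0.02,0,0,0.7,-1, -0.544,-0.171,-0.02,0,0,0.728,-1, -0.544,-0.171,-0.02,0,0,0.728,-1, -0.544,-0.171,-0.02,0,0,0.728,-1, -0.544,-0.171,-0.02,0,0,0.728,-1]'; python3 w.py w6 tray3 ; python3 go.py .523 -.242 .010 11.5
```

```text
time_s: 22.6
ee_pos: [0.5235, -0.2414, 0.1455]
eef_rot: [-3.141, 0.001, 0.203]
force: [0.8, -0.1, -5.8]
grip_width: 0.0299
grip_force: 60.0
tray3 0.79 [ 59. 120. 293. 227.] [ 508.  -167.4   11.8] err 0.161
t 22.7 shift [-0.001  0.001  0.272] turn [-0.     0.     0.001] rows>= 2.7
```

View pics/w6.png

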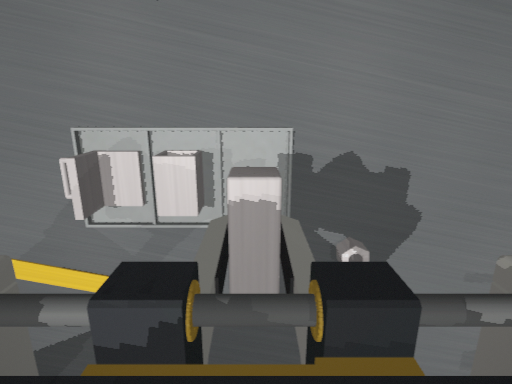

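The angle iron and tube are seated in their bays, and the bar is over the third bay (px 222–292). The small nut at (355,258) is clear.

```bash
python3 -m pendant '[-0.001,0.001,0.08,0,0,0,-1, -0.001,0.001,0.16,0,0,0,-1, -0.001,0.001,0.22,0,0,0,-1, -0.001,0.001,0.25,0,0,0,-1, -0.001,0.001,0.262,0,0,0,-1, -0.001,0.001,0.268,0,0,0,-1, -0.001,0.001,0.271,0,0,0,-1, -0.001,0.001,0.273,0,0,0,-1, -0.001,0.001,0.274,0,0,0,-1, -0.001,0.001,0.274,0,0,0,-1]'
```

```text
time_s: 23.7
ee_pos: [0.5234, -0.2427, 0.0099]
eef_rot: [3.141, -0.001, 0.201]
force: [0.6, 1.6, -5.0]
grip_width: 0.0294
grip_force: 60.0
```

```bash
python3 -m pendant '[0,0,0.001,0,0,0,-1, 0,0,0.002,0,0,0,-1, 0,0,0.002,0,0,0,-1, 0,0,0.002,0,0,0,-1]'
```

```text
time_s: 24.1
ee_pos: [0.5234, -0.2427, 0.0099]
eef_rot: [3.141, -0.001, 0.201]
force: [-6.1, 2.5, 10.1]
grip_width: 0.0295
grip_force: 60.0
```

```bash
python3 -m pendant '[0,0,0,0,0,0,-0.19, 0,0,0,0,0,0,-0.19, 0,0,-0.01,0,0,0,-0.19, 0,0,-0.06,0,0,0,-0.19, 0,0,-0.12,0,0,0,0.1, 0,0,-0.2,0,0,0,0.5, 0,0,-0.28,0,0,0,1, 0,0,-0.35,0,0,0,1, 0,0,-0.35,0,0,0,1, 0,0,-0.35,0,0,0,1]'; python3 go.py .57 .377 .19 87.5; python3 -c "
from h import *
p=vision.camera('side');print(toplane(p,(132,322),0),toplane(p,(160,280),0))"
```

```text
time_s: 25.1
ee_pos: [0.5233, -0.2426, 0.184]
eef_rot: [3.141, -0.001, 0.201]
force: [0.8, 0.1, -0.7]
grip_width: 0.0825
grip_force: 0.0
t 25.1 shift [ 0.339 -1.196 -0.013] turn [ 0.001 -0.    -0.844] rows>= 12.4
[0.80162811 0.46210415 0.        ] [0.77356578 0.3314101  0.        ]
```

```bash
python3 -m pendant '[0.17,-0.6,-0.01,0,0,-0.42,1, 0.17,-0.6,-0.01,0,0,-0.42,1, 0.17,-0.6,-0.01,0,0,-0.42,1, 0.17,-0.6,-0.01,0,0,-0.42,1, 0.17,-0.6,-0.01,0,0,-0.42,1, 0.17,-0.6,-0.01,0,0,-0.42,1, 0.17,-0.6,-0.01,0,0,-0.42,1, 0.17,-0.6,-0.01,0,0,-0.42,1]'; python3 go.py .57 .377 .19 87.5
```

```text
time_s: 25.95
ee_pos: [0.5462, 0.0697, 0.1872]
eef_rot: [-3.14, 0.002, 0.863]
force: [0.2, -1.4, -0.4]
grip_width: 0.0942
grip_force: 0.0
t 25.95 shift [ 0.498 -0.363 -0.006] turn [-0.001  0.001 -0.423] rows>= 6.2
```

```bash
python3 -m pendant '[0.498,-0.363,-0.006,0,0,-0.423,1, 0.498,-0.363,-0.006,0,0,-0.423,1, 0.498,-0.363,-0.006,0,0,-0.423,1, 0.498,-0.363,-0.006,0,0,-0.423,1, 0.498,-0.363,-0.006,0,0,-0.423,1, 0.498,-0.363,-0.006,0,0,-0.423,1, 0.498,-0.363,-0.006,0,0,-0.423,1, 0.498,-0.363,-0.006,0,0,-0.423,1, 0.498,-0.363,-0.006,0,0,-0.423,1]'; python3 w.py w7 small_collar tray2 large_nut large_collar@.4395,.3665,0; python3 go.py .57 .377 .012 87.5
```

```text
time_s: 26.85
ee_pos: [0.5721, 0.3733, 0.1909]
eef_rot: [-3.141, 0.001, 1.523]
force: [0.0, -0.4, 0.4]
grip_width: 0.0938
grip_force: 0.0
small_collar 0.57 [231. 149. 272. 193.] [571.9 377.7   6.4] err 0.03
tray2 0.75 [171. 251. 256. 357.] [505.1 172.9  -3.1] err 0.01
large_nut 0.57 [305. 276. 344. 295.] [658.  197.3  43. ] err 0.478
large_collar 0.58 [112. 152. 174. 211.] [440.5 368.3  -2.2] err 0.035
t 27.1 shift [ 0.005 -0.004  0.36 ] turn [ 0.    -0.    -0.002] rows>= 3.6
```

View pics/w7.png

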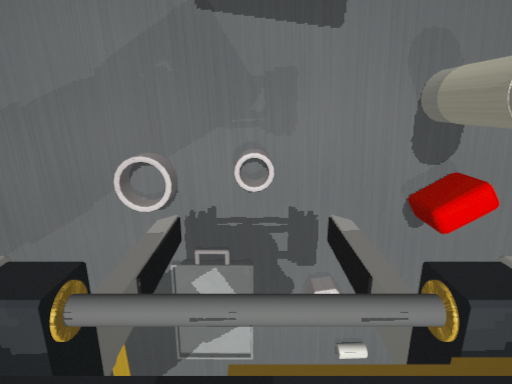

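The small collar is at px 231–272 × 149–193, larger collar at (143,182) well clear. The tray2 loop is towards the collar side (212,257).

```bash
python3 -m pendant '[0.008,-0.001,0.08,0,0,0,0.7, 0.008,-0.001,0.16,0,0,0,0.7, 0.008,-0.001,0.24,0,0,0,0.7, 0.008,-0.001,0.3,0,0,0,0.7, 0.008,-0.001,0.33,0,0,0,0.7, 0.008,-0.001,0.35,0,0,0,0.7, 0.008,-0.001,0.358,0,0,0,0.7, 0.008,-0.001,0.358,0,0,0,-1, 0.008,-0.001,0.358,0,0,0,-1, 0.008,-0.001,0.358,0,0,0,-1, 0.008,-0.001,0.358,0,0,0,-1, 0.008,-0.001,0.358,0,0,0,-1]' 50;  python3 -m pendant '[0,0,0,0,0,0,-1, 0,0,0,0,0,0,-1, 0,0,-0.06,0,0,0,-1, 0,0,-0.14,0,0,0,-1, 0,0,-0.22,0,0,0,-1, 0,0,-0.26,0,0,0,-1, 0,0,-0.26,0,0,0,-1, 0,0,-0.26,0,0,0,-1]'; python3 go.py .507 .210 .142 87.2
```

```text
time_s: 28.3
ee_pos: [0.5714, 0.3796, 0.013]
eef_rot: [3.141, -0.0, 1.525]
force: [-0.4, -0.9, 2.9]
grip_width: 0.0447
grip_force: 50.5
time_s: 29.1
ee_pos: [0.5707, 0.3792, 0.1409]
eef_rot: [-3.14, 0.001, 1.525]
force: [0.2, 0.5, -2.0]
grip_width: 0.0446
grip_force: 50.5
t 29.1 shift [-0.344 -0.112 -0.002] turn [-0.001  0.001  0.002] rows>= 3.6
```

```bash
python3 -m pendant '[-0.06,-0.02,0,0,0,0,-1, -0.14,-0.05,0,0,0,0,-1, -0.22,-0.07,0,0,0,0,-1, -0.3,-0.1,0,0,0,0,-1, -0.344,-0.112,0,0,0,0.002,-1, -0.344,-0.112,0,0,0,0.002,-1, -0.344,-0.112,0,0,0,0.002,-1, -0.344,-0.112,0,0,0,0.002,-1]'; python3 w.py w8 tray2 large_nut; python3 go.py .507 .210 .016 87.2
```

```text
time_s: 29.9
ee_pos: [0.5072, 0.2109, 0.1414]
eef_rot: [-3.14, 0.0, 1.522]
force: [-1.2, 0.9, -2.1]
grip_width: 0.0452
grip_force: 50.8
tray2 0.73 [201. 123. 309. 278.] [505.3 172.9  -2.7] err 0.202
large_nut 0.77 [370. 164. 431. 220.] [658.5 194.5   6.5] err 0.017
t 30.05 shift [-0.002 -0.     0.252] turn [-0.001  0.     0.   ] rows>= 2.5
```

View pics/w8.png

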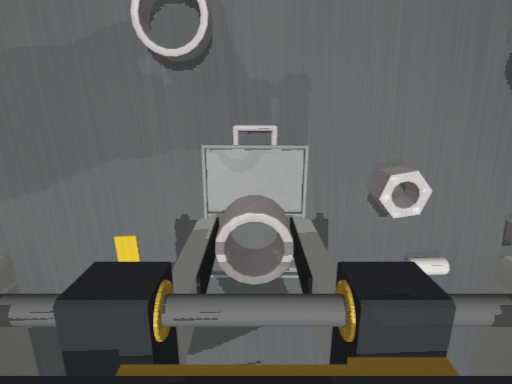

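The collar is held upright over the loop bay (tray2's loop is at (255,133)). Lowering it.

```bash
python3 -m pendant '[-0.002,0,0.08,0,0,0,-1, -0.002,0,0.15,0,0,0,-1, -0.002,0,0.2,0,0,0,-1, -0.002,0,0.23,0,0,0,-1, -0.002,0,0.242,0,0,0,-1, -0.002,0,0.248,0,0,0,-1, -0.002,0,0.25,0,0,0,-1, -0.002,0,0.252,0,0,0,-1, -0.002,0,0.252,0,0,0,-1]'
```

```text
time_s: 30.95
ee_pos: [0.5076, 0.2094, 0.0171]
eef_rot: [3.141, -0.0, 1.522]
force: [0.6, -0.3, -2.3]
grip_width: 0.0446
grip_force: 50.8
```

```bash
python3 -m pendant '[0,0,0.001,0,0,0,-1, 0,0,0.002,0,0,0,-1, 0,0,0.003,0,0,0,-1, 0,0,0.003,0,0,0,-1, 0,0,0.003,0,0,0,-1]'
```

```text
time_s: 31.45
ee_pos: [0.5075, 0.2093, 0.0159]
eef_rot: [3.141, -0.0, 1.522]
force: [-4.2, -2.1, 8.8]
grip_width: 0.045
grip_force: 50.7
```

```bash
python3 -m pendant '[0,0,0,0,0,0,0.23, 0,0,0,0,0,0,0.23, 0,0,-0.01,0,0,0,0.23, 0,0,-0.06,0,0,0,0.23, 0,0,-0.12,0,0,0,0.5, 0,0,-0.2,0,0,0,0.8, 0,0,-0.28,0,0,0,1, 0,0,-0.34,0,0,0,1, 0,0,-0.34,0,0,0,1]'; python3 go.py .6583 .194 .16 68
```

```text
time_s: 32.35
ee_pos: [0.5087, 0.2098, 0.1896]
eef_rot: [3.135, -0.003, 1.522]
force: [-0.6, 0.6, 0.0]
grip_width: 0.0928
grip_force: 0.0
t 32.35 shift [-0.017  0.3    0.061] turn [ 0.004 -0.002  0.213] rows>= 3.1
```

```bash
python3 -m pendant '[-0.017,0.3,0.04,0,0,0.213,1, -0.017,0.3,0.04,0,0,0.213,1, -0.017,0.3,0.04,0,0,0.213,1, -0.017,0.3,0.06,0,0,0.213,1, -0.017,0.3,0.06,0,0,0.213,1, -0.017,0.3,0.06,0,0,0.213,1, -0.017,0.3,0.06,0,0,0.213,1]'; python3 w.py w9 large_nut small_collar@.507,.21,0; python3 go.py .6583 .194 .006 68
```

```text
time_s: 33.05
ee_pos: [0.656, 0.1939, 0.1563]
eef_rot: [3.141, -0.001, 1.188]
force: [-0.2, -0.1, 0.3]
grip_width: 0.0936
grip_force: 0.0
large_nut 0.9 [234. 150. 280. 206.] [658.  195.    7.9] err 0.066
small_collar 0.84 [ 96. 195. 149. 246.] [505.3 206.6  12.4] err 0.036
t 33.2 shift [0.002 0.003 0.3  ] turn [ 0.001 -0.001  0.001] rows>= 3.0
```

View pics/w9.png

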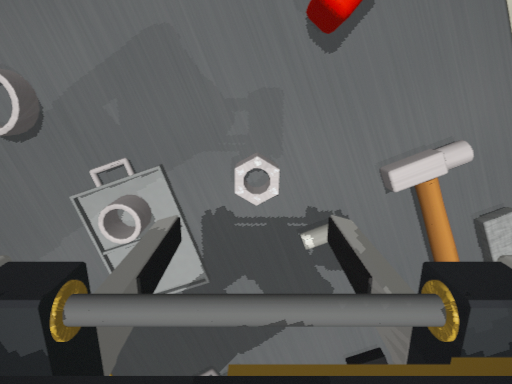

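The nut's flats at px 236 and 280 face the fingers, and the collar is inside the loop bay at (124,220). The white block at (315,235) is clear.

```bash
python3 -m pendant '[0.003,0.003,0.08,0,0,0,0.6, 0.003,0.003,0.16,0,0,0,0.6, 0.003,0.003,0.22,0,0,0,0.6, 0.003,0.003,0.26,0,0,0,0.6, 0.003,0.003,0.285,0,0,0,0.6, 0.003,0.003,0.3,0,0,0,0.6, 0.003,0.003,0.3,0,0,0,0.6, 0.003,0.003,0.3,0,0,0,-1, 0.003,0.003,0.3,0,0,0,-1, 0.003,0.003,0.3,0,0,0,-1, 0.003,0.003,0.3,0,0,0,-1, 0.003,0.003,0.3,0,0,0,-1]' 50;  python3 -m pendant '[0,0,0,0,0,0,-1, 0,0,0,0,0,0,-1, 0,0,-0.06,0,0,0,-1, 0,0,-0.14,0,0,0,-1, 0,0,-0.22,0,0,0,-1, 0,0,-0.26,0,0,0,-1, 0,0,-0.26,0,0,0,-1, 0,0,-0.26,0,0,0,-1]'; python3 go.py .503 .134 .142 87.2
```

```text
time_s: 34.4
ee_pos: [0.6588, 0.1943, 0.0054]
eef_rot: [3.141, -0.0, 1.187]
force: [-0.2, 0.1, 2.9]
grip_width: 0.0459
grip_force: 49.9
time_s: 35.2
ee_pos: [0.6581, 0.1941, 0.1333]
eef_rot: [-3.14, 0.001, 1.187]
force: [-0.1, 0.3, -3.0]
grip_width: 0.0456
grip_force: 49.9
t 35.2 shift [-0.228 -0.243 -0.017] turn [-0.001  0.    -0.213] rows>= 3.3
```

```bash
python3 -m pendant '[-0.06,-0.06,-0.017,0,0,-0.05,-1, -0.12,-0.13,-0.017,0,0,-0.11,-1, -0.18,-0.19,-0.017,0,0,-0.17,-1, -0.22,-0.235,-0.017,0,0,-0.213,-1, -0.228,-0.243,-0.017,0,0,-0.213,-1, -0.228,-0.243,-0.017,0,0,-0.213,-1, -0.228,-0.243,-0.017,0,0,-0.213,-1, -0.228,-0.243,-0.017,0,0,-0.213,-1]'; python3 go.py .503 .1345 .0095 87.2
```

```text
time_s: 36.0
ee_pos: [0.5039, 0.1342, 0.1427]
eef_rot: [-3.141, 0.0, 1.521]
force: [0.5, 0.3, -2.1]
grip_width: 0.0456
grip_force: 49.9
t 36.0 shift [ 0.    -0.002  0.266] turn [-0.001  0.    -0.   ] rows>= 2.7
```

```bash
python3 -m pendant '[0,-0.002,0.08,0,0,0,-1, 0,-0.002,0.15,0,0,0,-1, 0,-0.002,0.21,0,0,0,-1, 0,-0.002,0.245,0,0,0,-1, 0,-0.002,0.258,0,0,0,-1, 0,-0.002,0.264,0,0,0,-1, 0,-0.002,0.267,0,0,0,-1, 0,-0.002,0.268,0,0,0,-1, 0,-0.002,0.268,0,0,0,-1, 0,-0.002,0.268,0,0,0,-1]'
```

```text
time_s: 37.0
ee_pos: [0.5026, 0.1341, 0.01]
eef_rot: [3.141, -0.0, 1.522]
force: [0.6, -0.3, -2.3]
grip_width: 0.0457
grip_force: 49.9
```

```bash
python3 -m pendant '[0,0,0.001,0,0,0,-1, 0,0,0.002,0,0,0,-1, 0,0,0.003,0,0,0,-1, 0,0,0.004,0,0,0,-1, 0,0,0.004,0,0,0,-1, 0,0,0.004,0,0,0,-1]'
```

```text
time_s: 37.6
ee_pos: [0.5024, 0.1341, 0.0084]
eef_rot: [3.141, -0.0, 1.522]
force: [-6.2, -1.1, 12.1]
grip_width: 0.0456
grip_force: 49.9
```

Seated. Release, lift, then check everything.

```bash
python3 -m pendant '[0,0,0,0,0,0,0.23, 0,0,0,0,0,0,0.23, 0,0,-0.01,0,0,0,0.23, 0,0,-0.06,0,0,0,0.23, 0,0,-0.12,0,0,0,0.5, 0,0,-0.22,0,0,0,0.8, 0,0,-0.32,0,0,0,1, -0.2,0,-0.4,0,0,0,1, -0.3,0,-0.44,0,0,0,1, -0.3,0,-0.44,0,0,0,1, -0.3,0,-0.44,0,0,0,1]'; python3 - <<'E'
from h import *
p=vision.camera("top"); q=vision.camera("side"); w=vision.camera("wrist")
a=cv2.resize(p["pixels"][130:280,70:420,::-1],(798,342),interpolation=cv2.INTER_CUBIC); cv2.imwrite('pics/topf.png',a)
a=cv2.resize(q["pixels"][100:340,190:320,::-1],(325,600),interpolation=cv2.INTER_CUBIC); cv2.imwrite('pics/sidef.png',a)
save(w,'wf')
E
```

```text
time_s: 38.7
ee_pos: [0.4951, -0.0191, 0.2299]
eef_rot: [3.138, 0.001, 1.519]
force: [0.4, 0.3, -0.2]
grip_width: 0.0938
grip_force: 0.0
```

View pics/topf.png

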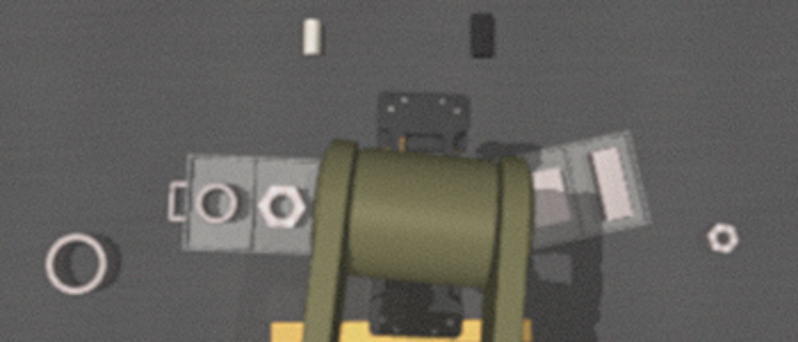

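View pics/sidef.png

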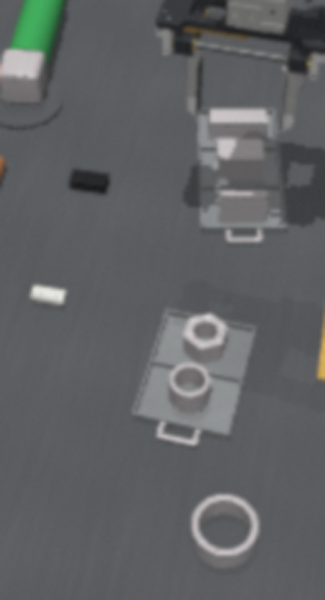

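View pics/wf.png

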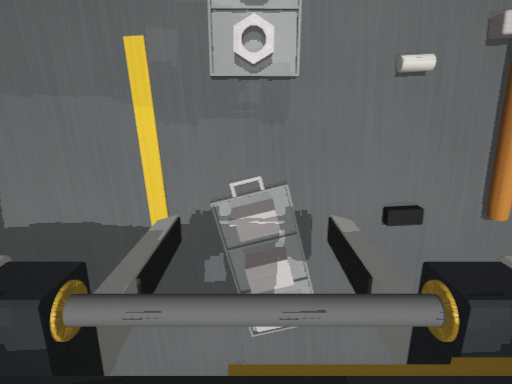

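All five pieces lie in the right bays: collar (216,203) and nut (282,207) in the top crop, and angle, tube and bar in order from the loop in the side crop. The large collar and small nut haven't moved.

```bash
python3 -c "
from station import order; print(order.hand_in())"
```

```text
the job is handed in; nothing more can be done
None
```

Both weld kits are made up as asked and handed in at about 39 s; the final pictures show all five pieces flat in their bays, the larger collar and smaller nut unmoved, and the gripper clear.

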